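Pack the soldering kit tray

TASK

Pack the soldering kit into the wooden tray: the small all-red tin flat in the well with the red liner, the solder spool standing in the well with the blue liner, the black adapter flat in the well with the black liner, and the yellow screwdriver lying along the long groove. The white tub with the red lid and the red screwdriver do not belong to the kit: leave them where they are.

Things in the scene. Friction and masses are not known exactly. Their poses are not given: they have to be found in the camera images.
- flux_tin_mid (a point): Small round tin, all red (sides and lid), 58 mm diameter, 23 mm high, lying flat, loose; 90 g. The point is its centre, 11.5 mm above its underside; z is up, along its axis. Goes in the well with the red liner.
- solder_spool_mid (a point): Spool of silvery solder with dark blue flanges, standing upright, 56 mm diameter (grasp across the flanges), 43 mm high, loose; about 260 g. The point is its centre, 21.5 mm above its underside; z is up, along its axis. Goes in the well with the blue liner.
- black_adapter_mid (a point): Plain black box-shaped adapter, 38 mm (its x) by 60 mm (its y) by 30 mm high, lying flat, loose; about 120 g. The point is its centre, 15 mm above its underside; z is up. Goes in the well with the black liner.
- yellow_handle (a point): Screwdriver with a yellow handle, 159 mm long, lying flat, loose, 60 g. The point is on the handle's axis, a good place to grip, 10.5 mm above its underside; y runs along it from the steel tip to the handle's end: handle from y = -37 to +45 mm, blade (6 mm thick) to -114 mm, middle of its length at -35 mm. Handle 22 mm wide (x), 21 mm high. Goes along the tray's groove, either way round.
- red_lid_tub_mid (a point): White tub with a red lid, wider and taller than the tin: 76 mm diameter, 43 mm high, loose. Not part of the kit; stays where it is. The point is its centre, 21.5 mm above its underside.
- red_handle (a point): Screwdriver with a red handle, 189 mm long, lying flat, loose. Not part of the kit; stays where it is. The point is on the handle's axis, 12 mm above its underside; y runs along it from the tip to the handle's end: handle from y = -32 to +49 mm, blade to -131 mm. Handle 25 mm wide, 24 mm high.
- kit_tray: Fixed wooden tray, 146 (x) by 272 (y) mm; origin: centre of its underside, z up. Three wells, 80 x 80 mm inside, centred at x = +29, y = -92, 0, +92 mm, a coloured liner in each. Groove for the screwdriver: centred at x = -47, y = 0, 44 mm wide (x), 264 mm long (y), floor 6 mm above the underside. All rims and dividers (4 to 14 mm thick) end 13 mm above the table, 5 mm above the liners.
- red_liner: Red square liner, 78 x 78 x 2 mm, fixed on the floor of one of the tray's three wells (any of them); origin at the centre of its underside, so its top is at z = +2 mm, 8 mm above the table; axes parallel to the tray's. Place of the red tin.
- blue_liner: Blue square liner, as the red one, in another well. Place of the solder spool.
- black_liner: Black square liner, as the red one, in the remaining well. Place of the black adapter.
Mind the look-alikes: they are no part of the job. There is more than one size of the part that bears flux_tin_mid; the job needs the largest.

How it is judged (in metres and radians):
At the end, for the whole second after the job is handed in: Tin, spool, adapter flat (0.06 rad) in their wells, centres within 25 mm of their liners'; yellow screwdriver on the groove's floor, handle point within 16 mm of its centre line and 90 mm of its middle, along it within 0.2 rad; all at rest; red-lidded tub and red screwdriver moved < 20 mm (horizontal distance between flux_tin_mid and red_liner below 0.025 m and z of flux_tin_mid in the frame of red_liner between 0.0095 and 0.0165 m and angle between each of flux_tin_mid, solder_spool_mid, black_adapter_mid's own z axis and vertical below 0.06 rad and linear speed of each of flux_tin, solder_spool, black_adapter, screwdriver_yellow below 0.02 m/s and horizontal distance between solder_spool_mid and blue_liner below 0.025 m and z of solder_spool_mid in the frame of blue_liner between 0.0195 and 0.0265 m and horizontal distance between black_adapter_mid and black_liner below 0.025 m and z of black_adapter_mid in the frame of black_liner between 0.013 and 0.02 m and x of yellow_handle in the frame of kit_tray between -0.063 and -0.031 m and y of yellow_handle in the frame of kit_tray between -0.09 and 0.09 m and z of yellow_handle in the frame of kit_tray between 0.0115 and 0.0215 m and angle between the y axis of yellow_handle and the y axis of kit_tray, either way round below 0.2 rad and distance of each of red_lid_tub_mid, red_handle from where it was at the start of the episode below 0.02 m); the robot touches nothing.
It fails at once if the red-lidded tub is moved by more than 20 mm (distance of red_lid_tub_mid from where it was at the start of the episode above 0.02 m).
It fails at once if the red screwdriver is moved by more than 20 mm (distance of red_handle from where it was at the start of the episode above 0.02 m).
It also fails if it takes over 86 s, if anything falls off the work surface, if the arm or the gripper's body presses on something with over 40 N, if the wrist force passes 120 N, or if a joint passes its speed limit or range.

ROBOT

A 7-joint arm with a two-finger parallel gripper is mounted at the origin on a cart in front of the work surface, level with it; the furniture and walls round the work are solid. World frame = base frame: x ahead of the robot, y to its left, z up, the work surface at z = 0. Lengths are in mm, angles in rad, forces in N, time in s.
With the tool pointing down it reaches from about 400 to 850 mm from the base axis. Payload 4.5 kg.
Tool frame: the origin (TCP) lies between the finger pads; the fingertips stand 17 mm ahead of it and the grasp point (between the pads) lies 2 mm behind it; z points along the fingers, y is the line along which they close (so a half turn about z gives the same grasp; the last joint's range is limited). The gripper opens to 85 mm and grips with 20 to 120 N. Pads are 22 mm wide; open, the fingers measure 114 mm over their backs; the gripper's body (76 mm by 85 mm) begins 54 mm behind the grasp point. The pads swing forward as they close: fully open they stand 13 mm farther back than shut.
Start: joints at [1.208, 0.689, -0.195, 1.565, 0.157, 0.902, -0.215], TCP at [241.573, -576.45, 248.317] pointing down, gripper open.
Joint ranges: [-3.01, 3.01], [-0.46, 2.08], [-1.47, 1.51], [0.13, 2.56], [-1, 4.14], [0.04, 2.09], [-2.66, 2.66]. Speed limits (rad/s): [2.57, 2.57, 3.14, 3.14, 3.14, 3.14, 3.14].

INTERFACE

Orientations are given as a unit quaternion [x, y, z, w].
In Python, from cell import bot gives the robot as it stands.
- The arm moves only by the tool servo_tool, never from a script. Its argument "motion" is a list of rows, each a list of 2 entries, a list of its own where there are three numbers: the shift along the tool's x, y, z in cm, then the turn about the tool's z in rad. A call has 1 to 20 rows; each row is the pose to reach, as a shift and turn from the pose commanded when the call began, along the tool's axes at that moment; what a row does not reach only later rows make up. A row lasts 1/8 s, in which the tool goes at most 62.5 mm and 10.7 degrees, less where a joint would pass 70% of its speed; a pose out of reach is approached as far as the arm can. A call with a gripper value outside its range is refused whole. "gripper" is the opening in per cent of the stroke, from 0 (shut) to 100 (fully open), set as the call begins (left out, the last holds). The fingers move at their own pace and stop on an object; "force" is the grip in N (left out, the last holds). Time passes only in rows, so rows that repeat a pose let the fingers close. It gives the time, the measured TCP pose, the force, the opening and the grip force at its end, in the units of the state.
- bot.observe(): the state, without advancing time (a new reading comes with each control period).
- bot.snapshot(name): name is "scene" or "side" or "wrist"; returns the picture (480x640x3 uint8, red, green, blue); there is no depth.
- bot.camera_model(name): a dict with "fx", "fy", "cx", "cy" (pixels), "distortion" ([k1, k2, p1, p2, k3] as OpenCV has them; the pictures are not rectified), "R" (3x3) and "t" (3): a world point X has camera coordinates R X + t. Camera axes: x right, y down, z forward; pixel columns grow to the right and rows downward; lengths in mm; the calibration is good to about 2 mm. A picture is of the moment at which its call begins: read the wrist's pose just before it. camera_model takes no time and is no camera call; for the wrist camera it gives the pose at the moment of the call.
- bot.finish_job(): hands the job in; it is judged then, once.
Trained networks look in the newest picture that a camera, given by its name, has taken for a name from the list of things; names that differ only in an ending like _2 or _b are one class to them, and where a whole thing is asked for, a point or a joint stands for the part that bears it (a point fixed in the world has none). Each returns a list of dicts, best first, with "confidence" (0 to 1); they miss things now and then, are a little off and sometimes report something else, mostly with a low value. They report only what shows in the picture. A call takes as long as a camera call. They do not tell look-alikes from the thing itself.
- bot.boxes_of(camera, name): "bbox" ([centre column, centre row, width, height] in pixels, round what is visible of it).
The state is a dict: "time_s": time; "qpos": joint angles; "qd": joint speeds; "effort": joint torques, N m; "position": TCP position; "tool_rot": TCP orientation; "contact_force": force on the tool from outside, world axes, zero at the start; "wrist_torque": the same for the moment, N m; "width": opening from 0.0 (shut) to 1.0 (fully open); "grasp_force": force on a finger pad.
Only numpy, scipy, OpenCV 4.12 (cv2) and the standard library are available. Lean on these libraries where they do the work, as an engineer would, in place of code of your own. Each camera call takes 0.05 s, during which the arm holds its last target. There are 200 camera calls.

## Working session

There is one attempt and no reset: what is moved stays moved. The work goes in short steps, Python scripts to look and compute and a tool call to move; the robot and the scene stay as the last step left them, time stands still between calls to the robot, and variables do not carry over. Pictures are saved under pics/ and viewed, at most 14 in all, crops included, and the job is handed in when it is done.

Besides the shell and the picture viewer there is one more tool, called after ">>>" in YAML: its name, and indented under it one key for each argument. servo_tool: Moves the arm, as the interface text tells. Its arguments: {"type":"object","properties":{"motion":{"type":"array"},"gripper":{"type":"number"},"force":{"type":"number"}},"required":["motion"]}

```bash
ls; mkdir -p pics; python3 - <<'E'
from cell import bot
import cv2
s=bot.observe();print(s)
for n in("scene","side"):
    p=bot.snapshot(n);cv2.imwrite(f"pics/{n}0.png",p[:,:,::-1])
    m=bot.camera_model(n);print(n,m)
E
```

```text
pics
{'time_s': 0.0, 'qpos': array([ 1.20782376,  0.69001706, -0.19452383,  1.56636082,  0.15727647,
        0.90248466, -0.21509252]), 'qd': array([ 0.00246085,  0.00026689, -0.00075883, -0.00020423, -0.0007356 ,
        0.00047488,  0.00044129]), 'effort': array([-1.15850125e-03, -5.39599192e+01, -1.26644611e+00, -1.58542317e+01,
        9.21822590e-03,  9.54156218e-03,  3.54864937e-07]), 'position': array([ 241.25106266, -575.8823278 ,  247.45914599]), 'tool_rot': array([ 9.80376895e-01,  1.97130060e-01, -2.37658203e-04, -9.09521724e-04]), 'contact_force': array([0.47398141, 0.0607738 , 0.59817894]), 'wrist_torque': array([-0.03835102, -0.01306589, -0.02549242]), 'grasp_force': 0.0, 'width': 0.9994790529143335}
scene {'fx': 435.4590869418304, 'fy': 435.4590869418304, 'cx': 316.6388515841655, 'cy': 236.49185932551177, 'distortion': array([-0.05414704,  0.        ,  0.        ,  0.        ,  0.        ]), 'R': array([[-0.4686656 , -0.88323619, -0.01569678],
       [-0.66063072,  0.36223166, -0.65753728],
       [ 0.58644659, -0.29779533, -0.75325848]]), 't': array([253.29287588, 408.25448471, 666.30609112])}
side {'fx': 492.5985734550442, 'fy': 492.5985734550442, 'cx': 311.36534157616364, 'cy': 239.9164957159496, 'distortion': array([-0.10686954,  0.        ,  0.        ,  0.        ,  0.        ]), 'R': array([[ 0.9364306 , -0.34997886, -0.02474917],
       [-0.21686779, -0.52193033, -0.82495884],
       [ 0.27580081,  0.77788401, -0.56465067]]), 't': array([-545.96162362,  150.54972897,  996.76845564])}
```

View pics/scene0.png

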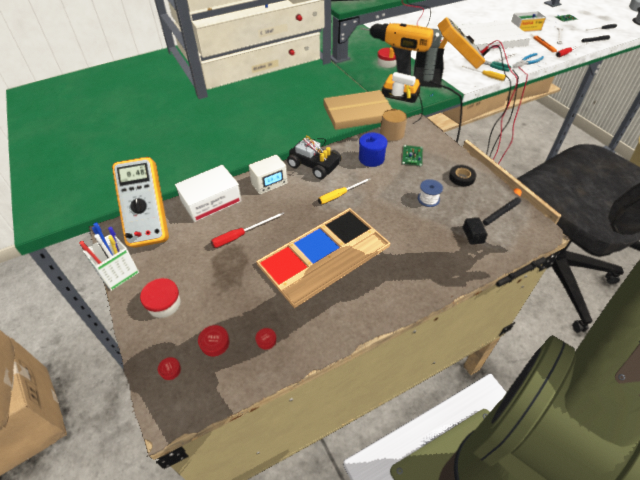

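View pics/side0.png

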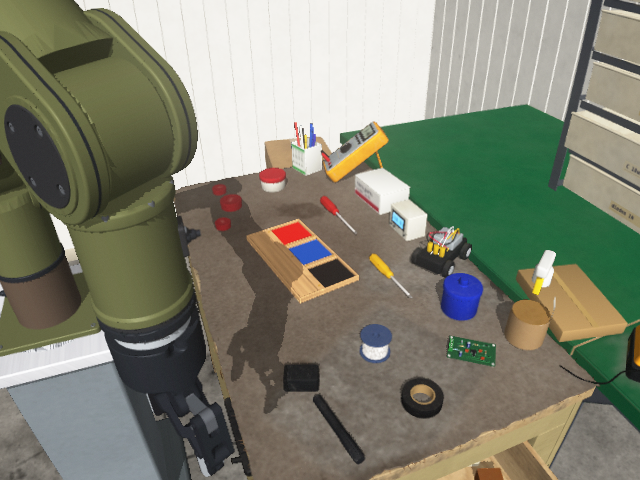

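Candidates in the scene picture: red tins at (169,368), (213,340) and (265,338), with the tub at (160,298). The tin at (213,340) looks largest. The spool is at (430,192), with a plain blue can at (372,150). The adapter is at (475,231), with a black rod and tape nearby. The yellow screwdriver is at (340,192) and the red one at (240,232).

```bash
cat > h.py <<'E'
import numpy as np, cv2
from cell import bot
def K(m): return np.array([[m['fx'],0,m['cx']],[0,m['fy'],m['cy']],[0,0,1]])
def back(m,px,z):
    "pixels -> world points on plane z"
    u=cv2.undistortPoints(np.array(px,float).reshape(-1,1,2),K(m),m['distortion'])[:,0]
    d=np.c_[u,np.ones(len(u))]@m['R']; c=-m['R'].T@m['t']
    return c+d*((z-c[2])/d[:,2])[:,None]
def proj(m,P):
    return cv2.projectPoints(np.array(P,float).reshape(-1,1,3),cv2.Rodrigues(m['R'])[0],m['t'],K(m),m['distortion'])[0][:,0]
def blobs(img,lo,hi,amin=40):
    h=cv2.cvtColor(img,cv2.COLOR_RGB2HSV); k=cv2.inRange(h,np.array(lo),np.array(hi))
    if lo[0]==0 and hi[0]<12: k|=cv2.inRange(h,np.array((170,)+tuple(lo[1:])),np.array((180,)+tuple(hi[1:])))
    n,l,s,c=cv2.connectedComponentsWithStats(k)
    return [(s[i],c[i],l==i) for i in range(1,n) if s[i,4]>=amin]
E
python3 - <<'E'
from h import *
names=["flux_tin_mid","solder_spool_mid","black_adapter_mid","yellow_handle","red_lid_tub_mid","red_handle","kit_tray","red_liner","blue_liner","black_liner"]
zz=[11.5,21.5,15,10.5,21.5,12,6,8,8,8]
np.set_printoptions(precision=1,suppress=True)
imgs={}
for c in("scene","side"):
    imgs[c]=bot.snapshot(c);m=bot.camera_model(c)
    for n,z in zip(names,zz):
        for r in bot.boxes_of(c,n):
            if r['confidence']<.3: continue
            b=np.array(r['bbox']); print(c,n,round(r['confidence'],2),b,back(m,b[:2],z)[0],'width',np.linalg.norm(np.diff(back(m,[[b[0]-b[2]/2,b[1]],[b[0]+b[2]/2,b[1]]],z),axis=0)).round(1))
a=imgs['scene']
cv2.imwrite("pics/crop1.png",np.hstack([cv2.resize(a[270:390,140:290],None,fx=2.6,fy=2.6,interpolation=2),cv2.resize(a[150:270,400:550],None,fx=2.6,fy=2.6,interpolation=2)])[:,:,::-1])
m=bot.camera_model('scene')
for nm,lo,hi in(("red",(0,170,60),(8,255,255)),("blue",(105,120,60),(125,255,255)),("yel",(20,120,120),(32,255,255)),("blk",(0,0,0),(180,255,38))):
    for s,c,k in blobs(a,lo,hi,80): 
        P=back(m,[c],8)[0]
        if 250<P[0]<950: print(nm,s,c,P)
E
```

```text
scene flux_tin_mid 0.87 [169.8 368.   22.6  20.6] [435.4 366.   11.5] width 42.9
scene flux_tin_mid 0.83 [214.8 339.9  29.3  30.6] [451.  271.4  11.5] width 57.5
scene flux_tin_mid 0.73 [266.6 339.   15.8  24.3] [405.1 181.4  11.5] width 30.7
scene solder_spool_mid 0.96 [429.6 193.4  20.9  28.6] [ 574.2 -339.2   21.5] width 52.6
scene black_adapter_mid 0.81 [476.1 230.3  19.4  30.6] [ 426.1 -362.7   15. ] width 45.8
scene yellow_handle 0.73 [342.4 193.2  42.1  24.5] [ 690.1 -153.9   10.5] width 107.2
scene yellow_handle 0.34 [161.1 298.9  40.8  37.2] [595.7 340.1  10.5] width 87.3
scene red_lid_tub_mid 0.7 [160.5 296.8  45.8  35.6] [592.8 338.9  21.5] width 97.0
scene red_handle 0.59 [244.4 231.6  69.9  33. ] [686.6 115.1  12. ] width 166.1
scene red_handle 0.45 [213.1 339.2  32.3  31.9] [453.8 273.8  12. ] width 63.4
scene kit_tray 0.68 [323.6 260.6 134.1  97.6] [525.2  -9.6   6. ] width 299.9
scene red_liner 0.85 [284.1 264.6  50.5  38.3] [555.9  73.3   8. ] width 112.2
scene red_liner 0.45 [245.8 228.8  76.2  39.7] [697. 108.   8.] width 183.0
scene blue_liner 0.95 [317.5 244.8  4
[... 1789 characters left out ...]
.9 426.1   8. ]
blue [295 229  44  34 809] [316.2 245.2] [571.2 -15.3   8. ]
yel [320 147  11  14  91] [324.8 153.3] [ 857.2 -194.1    8. ]
yel [114 157  51  88 367] [150.2 194.5] [930.3 282.7   8. ]
yel [319 187  28  17 220] [332.2 194.9] [ 699.6 -129.6    8. ]
blk [290 149  49  30 330] [312.9 162.7] [ 836.8 -145.8    8. ]
blk [450 173  24  13 129] [459.7 180.9] [ 584.9 -449.7    8. ]
blk [609 183  31  51 957] [625.6 210.2] [ 299.3 -748.1    8. ]
blk [332 213  31  29 269] [345.3 228.4] [ 584.1 -100.3    8. ]
blk [463 220  23  24 276] [473.  233.4] [ 426.1 -355.4    8. ]
blk [558 220  51  36 656] [583.6 239.6] [ 285.1 -572.5    8. ]
blk [157 447  30  21 253] [172.  457.5] [281.3 407.7   8. ]
```

View pics/crop1.png

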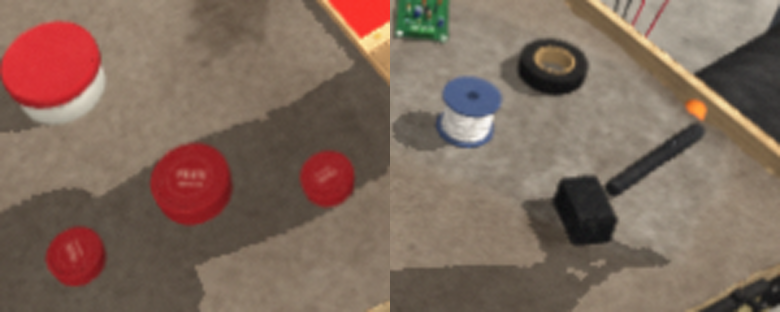

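The crop shows the tin at (213,340) is clearly the largest, about 58 mm across, and it is all red. The tub has white sides. The adapter is a box next to a black rod. I'll hover over the adapter and measure it with the wrist camera.

```bash
cat >> h.py <<'E'
from scipy.spatial.transform import Rotation as Ro
def go(xyz,yaw=None,s=None):
    "print shift (cm, tool axes) and turn for world target; yaw = world direction of tool x (None: keep); half-turn chosen nearest"
    s=s or bot.observe(); R=Ro.from_quat(s['tool_rot']).as_matrix()
    d=R.T@(np.array(xyz)-s['position'])/10
    cur=np.arctan2(R[1,0],R[0,0]); t=0 if yaw is None else cur-yaw
    t=(t+np.pi/2)%np.pi-np.pi/2
    print('shift',d.round(2),'turn',round(t,3),'curyaw',round(cur,3),'q7',s['qpos'][6].round(2),'pos',s['position'].round(1))
E
python3 - <<'E'
from h import *
go([426,-358,260],.16)
m=bot.camera_model('wrist');c=-m['R'].T@m['t'];print(c,m['R'],m['fx'])
R=Ro.from_quat(bot.observe()['tool_rot']).as_matrix();print(R.T@(c-bot.observe()['position']))
E
```

```text
shift [ 25.45 -13.02  -1.17] turn 0.237 curyaw 0.397 q7 -0.22 pos [ 241.6 -576.4  248.3]
[ 308.55945941 -548.45245226  373.4605682 ] [[ 3.85248010e-01 -9.22813069e-01  1.03164977e-04]
 [-8.84498838e-01 -3.69221034e-01  2.85197535e-01]
 [-2.63145922e-01 -1.09963032e-01 -9.58468756e-01]] 341.7379924304128
[ 7.26104015e+01  8.25391354e-02 -1.25144198e+02]
```

>>> servo_tool:
  motion:
    - [[6,-3,-0.5],0.1]
    - [[11.5,-6,-1],0.2]
    - [[17,-9,-1.2],0.24]
    - [[22,-11.5,-1.2],0.24]
    - [[25.5,-13,-1.2],0.24]
    - [[25.5,-13,-1.2],0.24]
    - [[25.5,-13,-1.2],0.24]
  gripper: 100
  force: 40

```text
time_s: 2.08
position: [425.8, -358.8, 260.3]
tool_rot: [0.997, 0.078, -0.0, 0.0]
contact_force: [-0.3, -1.1, -0.3]
width: 1.0
grasp_force: 0.0
```

```bash
python3 - <<'E'
from h import *
m=bot.camera_model('wrist');a=bot.snapshot('wrist');cv2.imwrite('pics/w1.png',a[:,:,::-1]);np.save('w1.npy',a)
go([426,-358,260],.16)
for r in bot.boxes_of('wrist','black_adapter_mid'):print(r,back(m,[r['bbox'][:2]],30))
for s,c,k in blobs(a,(0,0,0),(180,255,45),300):print(s,c,back(m,[c],30))
E
```

```text
shift [ 0.09 -0.12  0.03] turn -0.005 curyaw 0.155 q7 -0.88 pos [ 425.3 -359.3  260.3]
{'bbox': [330.0, 199.6, 50.8, 58.0], 'confidence': 0.78} [[ 432.81223404 -361.24038779   30.        ]]
[  57    0   81   42 2602] [95.86241353 20.39777095] [[ 564.65733493 -122.24424348   30.        ]]
[430  26  36  60 323] [438.55727554  62.88235294] [[ 577.98384437 -442.21487006   30.        ]]
[ 575   78   56  188 2091] [593.77714012 179.75274988] [[ 496.03020916 -629.49078121   30.        ]]
[623 256  17  49 390] [634.15384615 275.23076923] [[ 400.5589075  -715.92324428   30.        ]]
[ 428  295   80   97 2069] [449.4282262  342.00628323] [[ 284.29889452 -529.87985508   30.        ]]
[187 296  33  62 361] [198.71191136 331.41551247] [[ 252.65782475 -232.09204776   30.        ]]
[ 540  358  100  122 6376] [597.40244668 433.19604768] [[ 177.9361827  -761.46269196   30.        ]]
[   0  361  111  119 6518] [ 47.22246088 434.40395827] [[ 63.69261805 -39.30479232  30.        ]]
[ 236  403  238   77 2733] [392.33479693 434.52323454] [[ 135.95806999 -491.65008688   30.        ]]
[ 176  424   79   56 1533] [213.54664057 450.49902153] [[  72.10072751 -260.03022154   30.        ]]
```

View pics/w1.png

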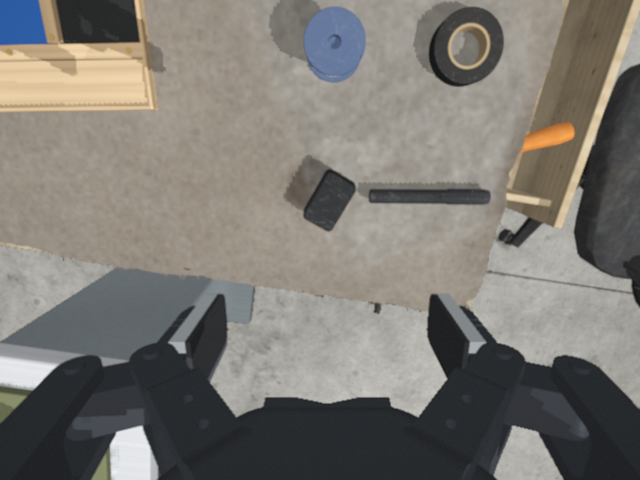

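The wrist view shows the adapter at (330,200), rotated, with the rod starting 15 px to its right. The spool's top is at (335,42), and a tray corner is at top left.

```bash
cat >> h.py <<'E'
from scipy.optimize import minimize
def hullfit(m,mask,model,p0,step,S=4):
    "maximise IoU of projected convex hull of model(p) with mask"
    ys,xs=np.nonzero(mask);x0,y0=xs.min()-12,ys.min()-12;w,h=xs.max()+12-x0,ys.max()+12-y0
    M=cv2.resize(mask[max(y0,0):y0+h,max(x0,0):x0+w].astype(np.float32),None,fx=S,fy=S); x0,y0=max(x0,0),max(y0,0)
    M=M>.5
    def cost(p):
        q=(proj(m,model(p))-[x0,y0]+.5)*S
        I=np.zeros(M.shape,np.uint8);cv2.fillConvexPoly(I,cv2.convexHull((q*16).astype(np.int32)),1,shift=4)
        I=I>0;return 1-(I&M).sum()/(I|M).sum()
    sx=np.vstack([p0]+[np.array(p0,float)+np.eye(len(p0))[i]*step[i] for i in range(len(p0))])
    r=minimize(cost,p0,method='Nelder-Mead',options=dict(initial_simplex=sx,xatol=.05,fatol=1e-4));return r.x,1-r.fun
def box(a,b,h,z0=0):
    def f(p):
        c,s=np.cos(p[2]),np.sin(p[2])
        return [[p[0]+c*x-s*y,p[1]+s*x+c*y,z0+z] for x in(-a/2,a/2) for y in(-b/2,b/2) for z in(0,h)]
    return f
def cyl(d,h,z0=0):
    t=np.linspace(0,2*np.pi,48)
    return lambda p:np.vstack([np.c_[p[0]+d/2*np.cos(t),p[1]+d/2*np.sin(t),0*t+z] for z in(z0,z0+h)])
E
python3 - <<'E'
from h import *
m=bot.camera_model('wrist');a=np.load('w1.npy')
for th in(50,60,70):
    k=np.zeros((480,640),bool);k[150:240,290:362]=a[150:240,290:362].max(2)<th
    n,l,s,c=cv2.connectedComponentsWithStats(k.astype(np.uint8));i=1+s[1:,4].argmax();k=l==i
    for y0 in(.5,-.5): print(th,k.sum(),hullfit(m,k,box(38,60,30),[428,-360,y0],[5,5,.2]))
b=[x for x in blobs(a,(100,90,40),(125,255,255),300)]
for s,c,k in b:
    print(s,c,back(m,[c],40),hullfit(m,k,cyl(56,43),list(back(m,[c],30)[0,:2]),[5,5]))
E
```

```text
50 188 (array([ 428.20076204, -360.3709564 ,    1.2707697 ]), np.float64(0.09573042312847024))
50 188 (array([ 428.97625759, -359.02878296,   -1.79938448]), np.float64(0.09554322876817134))
60 377 (array([ 431.17590827, -354.19057128,    1.13138364]), np.float64(0.1734334392145538))
60 377 (array([ 456.37237775, -360.65343872,   -1.60085002]), np.float64(0.1678072909608348))
70 1706 (array([ 428.89829902, -360.3204614 ,    1.24626592]), np.float64(0.7836552237950599))
70 1706 (array([ 4.33860207e+02, -3.70204577e+02, -1.38606214e-01]), np.float64(0.5161865234375))
[   0    0   47   45 1880] [20.8393617  22.34468085] [[551.28136006 -62.28749964  40.        ]] (array([563.32923945, -23.42934948]), np.float64(0.906232958008533))
```

```bash
python3 - <<'E'
from h import *
m=bot.camera_model('wrist');a=np.load('w1.npy')
print(a[195:205:3,325:335:3],a[160,300],a[30,340])
for th in(75,80,85,90):
    k=np.zeros((480,640),bool);k[150:240,290:362]=a[150:240,290:362].max(2)<th
    n,l,s,c=cv2.connectedComponentsWithStats(k.astype(np.uint8));i=1+s[1:,4].argmax();k=l==i
    for y0 in(1.2,-.3): print(th,k.sum(),hullfit(m,k,box(38,60,30),[428,-360,y0],[5,5,.2]))
k=np.zeros((480,640),bool);r=a[:100,295:380].astype(int);k[:100,295:380]=(r[...,2]-r[...,0])>30
n,l,s,c=cv2.connectedComponentsWithStats(k.astype(np.uint8));i=1+s[1:,4].argmax();k=l==i
print(s[i]);print(hullfit(m,k,cyl(56,43),[578,-341],[5,5]))
E
```

```text
[[[59 60 62]
  [62 64 66]
  [57 59 60]
  [59 61 63]]

 [[71 72 72]
  [66 66 68]
  [57 59 62]
  [59 61 62]]

 [[58 60 62]
  [61 62 64]
  [58 60 62]
  [56 58 60]]

 [[57 58 61]
  [55 57 60]
  [57 58 61]
  [57 58 62]]] [152 145 135] [111 126 159]
75 1828 (array([ 429.18778619, -360.25017619,    1.25366332]), np.float64(0.8390204737053393))
75 1828 (array([ 430.57595581, -360.69033383,    1.26306181]), np.float64(0.8377047302714465))
80 1871 (array([ 430.09434326, -360.59122258,    1.2348199 ]), np.float64(0.8575028636884306))
80 1871 (array([ 430.58623078, -360.08483327,    1.24135874]), np.float64(0.8571224010538977))
85 1895 (array([ 430.10558193, -360.58298854,    1.23455062]), np.float64(0.8681309240857936))
85 1895 (array([ 430.30689989, -360.19878706,    1.25154084]), np.float64(0.8679504814305364))
90 1918 (array([ 429.78360309, -360.36760338,    1.2353725 ]), np.float64(0.8783002119008075))
90 1918 (array([ 430.29792855, -360.30940384,    1.24355111]), np.float64(0.8783799266727773))
[ 304    7   61   75 3575]
(array([ 576.58631611, -342.77489281]), np.float64(0.9555273401607164))
```

```bash
python3 - <<'E'
from h import *
go([430,-360.4,22],-.33)
E
```

```text
shift [ 0.48  0.15 23.83] turn 0.484 curyaw 0.154 q7 -0.88 pos [ 425.2 -359.5  260.3]
```

>>> servo_tool:
  motion:
    - [[0.4,0.1,4],0.16]
    - [[0.5,0.1,8],0.32]
    - [[0.5,0.15,13],0.484]
    - [[0.5,0.15,17],0.484]
    - [[0.5,0.15,20],0.484]
    - [[0.5,0.15,22.5],0.484]
    - [[0.5,0.15,23.8],0.484]
    - [[0.5,0.15,23.8],0.484]
    - [[0.5,0.15,23.8],0.484]
  gripper: 66

```text
time_s: 3.3
position: [432.0, -359.5, 23.2]
tool_rot: [0.987, -0.163, 0.001, 0.0]
contact_force: [-0.3, -0.2, -0.1]
width: 0.657
grasp_force: 0.0
```

>>> servo_tool:
  motion:
    - [[0,0,0],0]
    - [[0,0,0],0]
    - [[0,0,0],0]
    - [[0,0,0],0]
    - [[0,0,0],0]
  gripper: 0
  force: 40

```text
time_s: 3.92
position: [432.3, -359.4, 23.5]
tool_rot: [0.987, -0.163, 0.001, 0.001]
contact_force: [-0.2, 0.2, 6.7]
width: 0.434
grasp_force: 41.1
```

>>> servo_tool:
  motion:
    - [[0,0,-2],0]
    - [[0,0,-6],0]
    - [[0,0,-10],0]
    - [[0,0,-10],0]

```text
time_s: 4.42
position: [433.4, -360.1, 126.3]
tool_rot: [0.987, -0.163, 0.003, 0.002]
contact_force: [-1.0, -0.1, -2.0]
width: 0.436
grasp_force: 40.4
```

```bash
python3 - <<'E'
from h import *
for c in("scene","side"):
    a=cv2.imread(f"pics/{c}0.png")[:,:,::-1];m=bot.camera_model(c)
    for nm,lo,hi,p0 in(("red",(0,170,60),(8,255,255),[556,75]),("blue",(105,120,60),(125,255,255),[571,-15])):
        for s,cc,k in blobs(a,lo,hi,200):
            if np.hypot(*(back(m,[cc],8)[0,:2]-p0))<30: print(c,nm,hullfit(m,k,box(78,78,0,8),p0+[.15],[5,5,.1]))
go([500,-60,230],.15)
E
```

```text
scene red (array([5.58971144e+02, 7.47458172e+01, 1.68086497e-01]), np.float64(0.9405241935483871))
scene blue (array([ 5.73391172e+02, -1.60881237e+01,  1.58754501e-01]), np.float64(0.906543365559759))
side red (array([5.58538332e+02, 7.87976898e+01, 1.65683966e-01]), np.float64(0.8783441594186943))
side blue (array([ 5.73885958e+02, -1.18786971e+01,  1.61366663e-01]), np.float64(0.8458100558659218))
shift [ -3.27 -30.54 -10.46] turn -0.477 curyaw -0.327 q7 -1.25 pos [ 433.4 -360.1  126.3]
```

```bash
python3 - <<'E'
from h import *
go([588.5,-105,32.5],.163)
E
```

```text
shift [  6.42 -29.16   9.36] turn -0.49 curyaw -0.327 q7 -1.25 pos [ 433.4 -360.1  126.3]
```

>>> servo_tool:
  motion:
    - [[1,-5,0],-0.1]
    - [[2.2,-10,0],-0.25]
    - [[3.4,-15.5,0],-0.4]
    - [[4.6,-21,0],-0.49]
    - [[5.6,-26,0.5],-0.49]
    - [[6.2,-28.5,2.5],-0.49]
    - [[6.4,-29.2,5.5],-0.49]
    - [[6.4,-29.2,7.5],-0.49]
    - [[6.4,-29.2,8.8],-0.49]
    - [[6.4,-29.2,9.3],-0.49]
    - [[6.4,-29.2,9.3],-0.49]
    - [[6.4,-29.2,9.3],-0.49]

```text
time_s: 5.92
position: [584.8, -103.7, 31.5]
tool_rot: [0.997, 0.081, -0.001, 0.0]
contact_force: [-4.9, 2.0, 15.9]
width: 0.439
grasp_force: 42.5
```

```bash
python3 - <<'E'
from h import *
go([588.5,-105,32.5],.163);print(bot.observe()['contact_force'])
a=bot.snapshot('wrist');cv2.imwrite('pics/w2.png',a[:,:,::-1])
E
```

```text
shift [ 0.34  0.19 -0.1 ] turn -0.002 curyaw 0.161 q7 -1.34 pos [ 584.8 -103.7   31.5]
[-4.94128369  1.97577354 15.93190294]
```

View pics/w2.png

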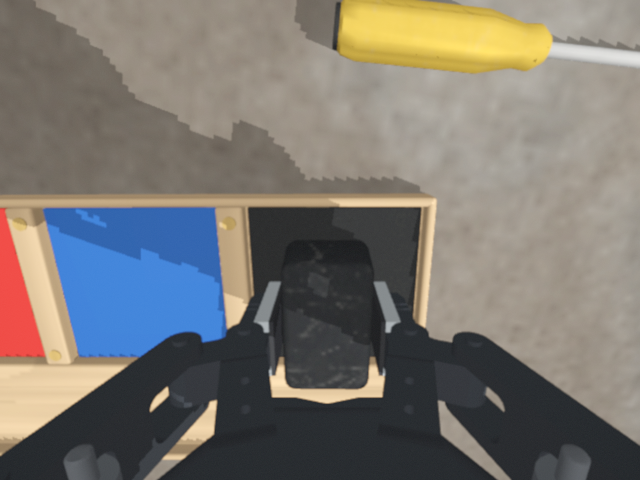

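```bash
python3 - <<'E'
from h import *
m=bot.camera_model('wrist');np.set_printoptions(precision=1,suppress=True)
T=lambda P:((P-[545,-19.2,0])@np.array([[np.cos(.163),-np.sin(.163),0],[np.sin(.163),np.cos(.163),0],[0,0,1]]))
print('adapter top far/near/left/right',T(back(m,[[328,240],[328,388],[283,310],[374,310]],38)))
print('well corners',T(back(m,[[248,208],[421,208],[46,208],[216,208],[222,357],[78,362]],13)))
E
```

```text
adapter top far/near/left/right [[  61.4  -90.4   38. ]
 [  -3.5  -90.2   38. ]
 [  33.1  -72.9   38. ]
 [  33.  -108.1   38. ]]
well corners [[  68.1  -56.2   13. ]
 [  67.8 -130.3   13. ]
 [  68.4   31.1   13. ]
 [  68.1  -42.5   13. ]
 [  -6.5  -38.2   13. ]
 [  -9.5   33.9   13. ]]
```

The adapter sits inside the black well (tray x about -3 to 57, y about -72 to -108) and is resting on the liner, so I'll release it. The yellow screwdriver handle shows at the top right.

>>> servo_tool:
  motion:
    - [[0,0,0],0]
    - [[0,0,0],0]
    - [[0,0,0],0]
    - [[0,0,-3],0]
    - [[0,0,-7],0]
    - [[0,0,-12],0]
    - [[0,0,-17],0]
    - [[0,0,-19],0]
    - [[0,0,-19],0]
  gripper: 56

```text
time_s: 7.1
position: [587.1, -103.0, 220.7]
tool_rot: [0.997, 0.081, 0.002, 0.0]
contact_force: [-1.1, -0.1, -1.0]
width: 0.557
grasp_force: 0.0
```

```bash
python3 - <<'E'
from h import *
np.set_printoptions(precision=1,suppress=True)
m=bot.camera_model('wrist');a=bot.snapshot('wrist');cv2.imwrite('pics/w3.png',a[:,:,::-1])
for s,c,k in blobs(a,(20,110,100),(34,255,255),300):
    ys,xs=np.nonzero(k);r=cv2.minAreaRect(np.c_[xs,ys].astype(np.float32));print(s,c,r);bp=cv2.boxPoints(r);print(back(m,bp,10.5))
go([576.6,-342.8,30],None);print(bot.observe()['time_s'])
E
```

```text
[ 331   82   89   30 2027] [372.3  97.3] ((374.9554443359375, 97.44554138183594), (87.76228332519531, 25.57245635986328), 5.710593223571777)
[[ 685.   -90.3   10.5]
 [ 706.7  -89.1   10.5]
 [ 712.3 -168.8   10.5]
 [ 690.6 -171.6   10.5]]
shift [-4.8 23.5 18.9] turn 0.0 curyaw 0.163 q7 -1.33 pos [ 586.1 -102.9  219.2]
7.15
```

View pics/w3.png

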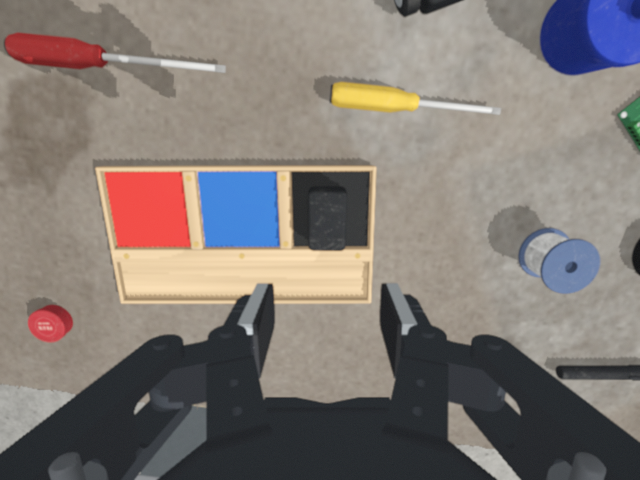

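>>> servo_tool:
  motion:
    - [[-1,5,2],0]
    - [[-2,10,5],0]
    - [[-3.2,15.5,8],0]
    - [[-4.3,21,10.5],0]
    - [[-4.8,23.5,12.5],0]
    - [[-4.8,23.5,16],0]
    - [[-4.8,23.5,18.5],0]
    - [[-4.8,23.5,19.8],0]
    - [[-4.8,23.5,19.8],0]
    - [[-4.8,23.5,19.8],0]
  gripper: 100

```text
time_s: 8.4
position: [577.4, -342.7, 22.0]
tool_rot: [0.997, 0.081, 0.001, 0.0]
contact_force: [0.9, 0.2, -0.3]
width: 0.999
grasp_force: 0.0
```

>>> servo_tool:
  motion:
    - [[0,0,0],0]
    - [[0,0,0],0]
    - [[0,0,0],0]
    - [[0,0,0],0]
    - [[0,0,0],0]
  gripper: 0
  force: 50

```text
time_s: 9.02
position: [577.6, -342.6, 22.6]
tool_rot: [0.997, 0.081, 0.001, 0.0]
contact_force: [-0.4, 1.7, 5.2]
width: 0.638
grasp_force: 53.9
```

>>> servo_tool:
  motion:
    - [[0,0,-2],0]
    - [[0,0,-6],0]
    - [[0,0,-10],0]
    - [[0,0,-10],0]

```text
time_s: 9.52
position: [579.1, -343.9, 125.7]
tool_rot: [0.997, 0.081, 0.003, 0.002]
contact_force: [-0.3, 0.2, -4.2]
width: 0.638
grasp_force: 53.9
```

```bash
python3 - <<'E'
from h import *
go([573.6,-14.5,29],.163)
a=bot.snapshot('wrist');cv2.imwrite('pics/w4.png',a[:,:,::-1])
E
```

```text
shift [  4.72 -32.64   9.53] turn -0.0 curyaw 0.163 q7 -1.0 pos [ 579.1 -343.9  125.7]
```

View pics/w4.png

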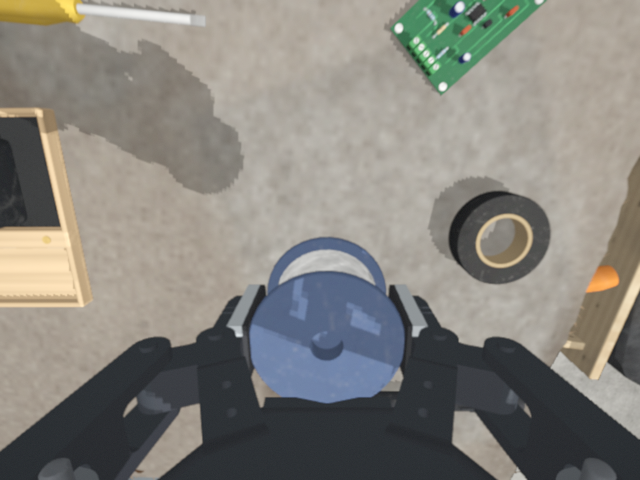

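The spool is held upright between the pads, with its flange centred near (327,340).

>>> servo_tool:
  motion:
    - [[0.7,-5,0],0]
    - [[1.5,-10.5,0],0]
    - [[2.3,-16,0],0]
    - [[3.1,-21.5,0],0]
    - [[3.9,-27,0],0]
    - [[4.5,-31,0],0]
    - [[4.7,-32.6,2],0]
    - [[4.7,-32.6,5.5],0]
    - [[4.7,-32.6,8],0]
    - [[4.7,-32.6,9],0]
    - [[4.7,-32.6,9.4],0]
    - [[4.7,-32.6,9.4],0]

```text
time_s: 11.08
position: [567.5, -13.0, 30.4]
tool_rot: [0.997, 0.082, -0.002, -0.0]
contact_force: [-9.4, 1.6, 30.3]
width: 0.638
grasp_force: 58.1
```

```bash
python3 - <<'E'
from h import *
go([573.6,-14.5,30.6],.163);print(bot.observe()['contact_force'])
E
```

```text
shift [ 0.58  0.25 -0.02] turn 0.0 curyaw 0.163 q7 -1.45 pos [567.5 -13.   30.4]
[-9.37237082  1.56053969 30.33056717]
```

>>> servo_tool:
  motion:
    - [[0,0,-0.2],0]
    - [[0,0,-0.2],0]

```text
time_s: 11.32
position: [568.8, -13.1, 30.5]
tool_rot: [0.997, 0.081, -0.001, -0.0]
contact_force: [-5.3, 1.1, 13.3]
width: 0.641
grasp_force: 56.3
```

>>> servo_tool:
  motion:
    - [[0,0,0],0]
    - [[0,0,0],0]
    - [[0,0,0],0]
    - [[0,0,-3],0]
    - [[0,0,-7],0]
    - [[0,0,-12],0]
    - [[0,0,-17],0]
    - [[0,0,-19],0]
    - [[0,0,-19],0]
  gripper: 80

```text
time_s: 12.45
position: [571.5, -13.2, 220.7]
tool_rot: [0.997, 0.081, 0.002, 0.0]
contact_force: [0.4, -1.2, -0.5]
width: 0.799
grasp_force: 0.0
```

```bash
python3 - <<'E'
from h import *
go([699,-134.7,100],1.64)
a=bot.snapshot('wrist');cv2.imwrite('pics/w5.png',a[:,:,::-1])
m=bot.camera_model('wrist');np.set_printoptions(precision=1,suppress=True)
for s,c,k in blobs(a,(0,150,60),(8,255,255),300): print('red',s,c,back(m,[c],8))
for r in bot.boxes_of('wrist','flux_tin_mid'): print(r,back(m,[r['bbox'][:2]],15))
for s,c,k in blobs(a,(20,110,100),(34,255,255),300):
    ys,xs=np.nonzero(k);r=cv2.minAreaRect(np.c_[xs,ys].astype(np.float32));print(s,r);print(back(m,cv2.boxPoints(r),10.5))
E
```

```text
shift [10.57 14.05 12.12] turn -1.477 curyaw 0.163 q7 -1.44 pos [571.5 -13.2 220.7]
red [ 111   31   96   36 2485] [156.3  49. ] [[689.9 159.7   8. ]]
red [ 198  171   81   75 5702] [238.6 207.6] [[558.4  74.6   8. ]]
red [   8  250   68   55 1971] [ 44.4 275.3] [[451.4 274.    8. ]]
red [ 20 268  29  27 350] [ 33.4 280. ] [[443.8 286.3   8. ]]
red [111 305  40  36 880] [131.3 321.7] [[410.  181.5   8. ]]
{'bbox': [42.3, 277.3, 70.0, 61.2], 'confidence': 0.74} [[452.6 270.7  15. ]]
{'bbox': [131.4, 324.2, 42.1, 37.3], 'confidence': 0.61} [[411.7 177.6  15. ]]
[ 431   81   89   31 2018] ((475.3265686035156, 96.8155517578125), (87.33672332763672, 25.88982582092285), 5.856013774871826)
[[ 682.9  -91.3   10.5]
 [ 704.5  -88.3   10.5]
 [ 710.3 -168.2   10.5]
 [ 688.6 -172.7   10.5]]
```

View pics/w5.png

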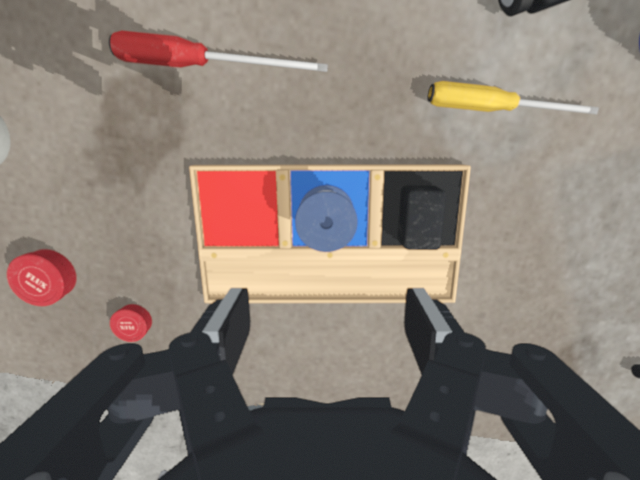

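>>> servo_tool:
  motion:
    - [[1.5,2,1],-0.18]
    - [[3.5,4.5,2],-0.36]
    - [[5.5,7,3],-0.54]
    - [[7.5,9.5,4],-0.72]
    - [[9.5,12,5],-0.9]
    - [[10.5,13.9,7],-1.08]
    - [[10.5,13.9,9],-1.26]
    - [[10.5,13.9,11],-1.44]
    - [[10.5,13.9,12.5],-1.477]
    - [[10.5,13.9,12.5],-1.477]
  gripper: 55

```text
time_s: 13.8
position: [694.9, -133.1, 91.7]
tool_rot: [0.683, 0.73, -0.001, -0.002]
contact_force: [0.1, 0.2, -0.0]
width: 0.549
grasp_force: 0.0
```

```bash
python3 - <<'E'
from h import *
a=bot.snapshot('wrist');cv2.imwrite('pics/w6.png',a[:,:,::-1])
m=bot.camera_model('wrist');np.set_printoptions(precision=1,suppress=True)
for s,c,k in blobs(a,(20,110,100),(34,255,255),300):
    ys,xs=np.nonzero(k);r=cv2.minAreaRect(np.c_[xs,ys].astype(np.float32));print(s,r);print(back(m,cv2.boxPoints(r),10.5))
go([698,-134.5,23.5],1.64)
E
```

```text
[ 317  187   36  121 3771] ((334.5, 247.0), (120.0, 35.0), 90.0)
[[ 687.1  -91.8   10.5]
 [ 708.3  -90.4   10.5]
 [ 715.4 -171.4   10.5]
 [ 691.7 -172.9   10.5]]
[ 500  307   54   71 1560] ((530.533203125, 341.1298522949219), (81.39070892333984, 31.887317657470703), 41.987213134765625)
[[ 811.4 -179.5   10.5]
 [ 822.2 -160.7   10.5]
 [ 875.1 -200.4   10.5]
 [ 865.  -221.3   10.5]]
shift [-0.2  0.2  7. ] turn -0.002 curyaw 1.638 q7 -0.14 pos [ 696.  -133.1   93.2]
```

View pics/w6.png

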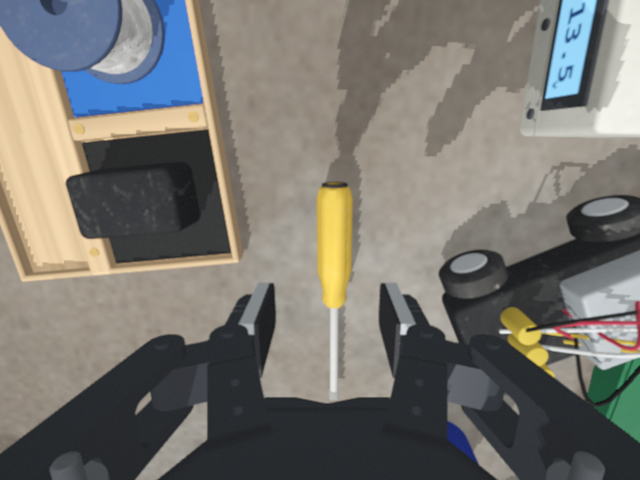

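```bash
python3 - <<'E'
from h import *
m=bot.camera_model('wrist');np.set_printoptions(precision=1,suppress=True)
for z in(0,30):print(z,back(m,[[441,280],[446,300],[468,400],[450,250]],z)-[699.5,-134.5,0])
E
```

```text
0 [[  76.9  -17.6    0. ]
 [  82.9  -32.6    0. ]
 [ 114.5 -117.1    0. ]
 [  79.4    4.6    0. ]]
30 [[ 65.2  -5.1  30. ]
 [ 70.4 -18.   30. ]
 [ 97.7 -90.9  30. ]
 [ 67.4  14.1  30. ]]
```

>>> servo_tool:
  motion:
    - [[-0.1,0.3,2],0]
    - [[-0.2,0.35,4],0]
    - [[-0.2,0.35,5.8],0]
    - [[-0.2,0.35,6.8],0]
    - [[-0.2,0.35,7.0],0]
    - [[-0.2,0.35,7.0],0]
  gripper: 46

```text
time_s: 14.6
position: [700.6, -135.0, 24.6]
tool_rot: [0.682, 0.731, 0.0, 0.0]
contact_force: [-0.6, 0.5, -0.4]
width: 0.461
grasp_force: 0.0
```

>>> servo_tool:
  motion:
    - [[0,0,0],0]
    - [[0,0,0],0]
    - [[0,0,0],0]
    - [[0,0,0],0]
    - [[0,0,0],0]
  gripper: 0
  force: 50

```text
time_s: 15.22
position: [701.0, -135.1, 25.4]
tool_rot: [0.682, 0.731, 0.001, 0.001]
contact_force: [-0.4, -0.0, 5.7]
width: 0.238
grasp_force: 51.3
```

>>> servo_tool:
  motion:
    - [[0,0,-2],0]
    - [[0,0,-6],0]
    - [[0,0,-10],0]
    - [[0,0,-10],0]

```text
time_s: 15.72
position: [703.0, -135.1, 129.4]
tool_rot: [0.682, 0.731, 0.003, 0.003]
contact_force: [1.2, -0.2, -0.2]
width: 0.242
grasp_force: 50.7
```

```bash
python3 - <<'E'
from h import *
go([498.6,-26.8,31],.163+np.pi/2)
a=bot.snapshot('wrist');cv2.imwrite('pics/w7.png',a[:,:,::-1])
E
```

```text
shift [ 12.22 -19.73   9.66] turn -0.094 curyaw 1.639 q7 -0.12 pos [ 703.  -135.1  129.4]
```

View pics/w7.png

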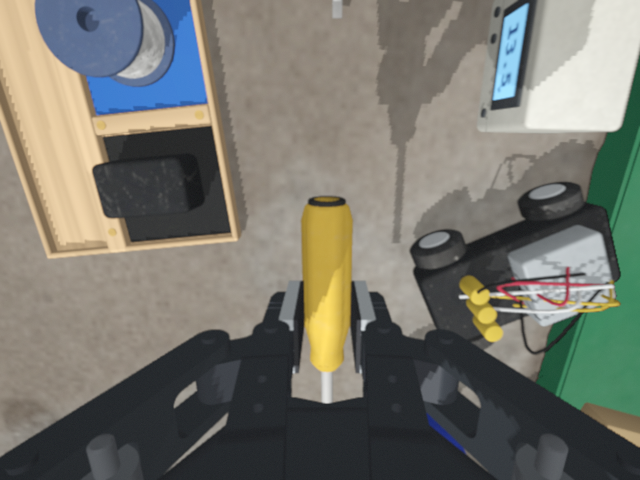

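The screwdriver is held straight along the tool x axis, with the grip near the handle point.

```bash
python3 - <<'E'
from h import *
go([493.4,4.8,32],.163+np.pi/2)
E
```

```text
shift [ 15.4  -19.81   9.4 ] turn -0.094 curyaw 1.64 q7 -0.12 pos [ 701.3 -135.1  126.9]
```

>>> servo_tool:
  motion:
    - [[3,-4,0],-0.05]
    - [[6.5,-8.5,0],-0.094]
    - [[10,-13,0],-0.094]
    - [[13.5,-17.3,0],-0.094]
    - [[15.4,-19.8,2],-0.094]
    - [[15.4,-19.8,5],-0.094]
    - [[15.4,-19.8,7.5],-0.094]
    - [[15.4,-19.8,8],-0.094]
    - [[15.4,-19.8,8],-0.094]

```text
time_s: 16.9
position: [491.7, 4.9, 44.2]
tool_rot: [0.647, 0.762, -0.0, -0.0]
contact_force: [0.8, -0.7, -0.2]
width: 0.241
grasp_force: 50.6
```

```bash
python3 - <<'E'
from h import *
go([493.4,4.8,32],.163+np.pi/2);print(bot.observe()['contact_force'])
a=bot.snapshot('wrist');cv2.imwrite('pics/w8.png',a[:,:,::-1])
E
```

```text
shift [-0.04  0.17  1.22] turn -0.0 curyaw 1.734 q7 -0.53 pos [491.7   4.9  44.2]
[ 0.8351299  -0.67441096 -0.22656228]
```

View pics/w8.png

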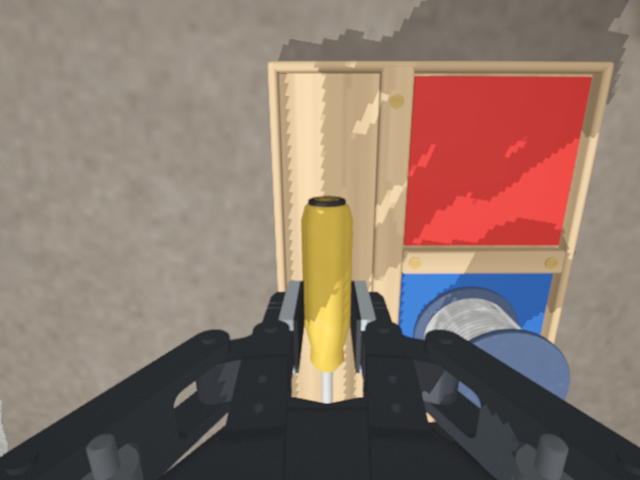

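The handle is centred over the groove (groove columns 285–380, handle at 327) and the spool is clear on the right. Lowering.

>>> servo_tool:
  motion:
    - [[0,0.1,0.6],0]
    - [[0,0.1,1.1],0]
    - [[0,0.1,1.2],0]
    - [[0,0.1,1.2],0]

```text
time_s: 17.45
position: [493.0, 5.1, 32.3]
tool_rot: [0.647, 0.762, -0.0, 0.0]
contact_force: [-0.2, -0.1, -0.3]
width: 0.241
grasp_force: 50.6
```

>>> servo_tool:
  motion:
    - [[0,0,0],0]
    - [[0,0,0],0]
    - [[0,0,0],0]
    - [[0,0,-2],0]
    - [[0,0,-6],0]
    - [[0,0,-11],0]
    - [[0,0,-16],0]
    - [[0,0,-19],0]
    - [[0,0,-19],0]
  gripper: 38

```text
time_s: 18.58
position: [494.3, 5.2, 224.4]
tool_rot: [0.647, 0.762, 0.002, 0.002]
contact_force: [0.3, -0.2, -0.2]
width: 0.381
grasp_force: 0.0
```

```bash
python3 - <<'E'
from h import *
go([452,273,100],.163)
m=bot.camera_model('wrist');a=bot.snapshot('wrist');cv2.imwrite('pics/w9.png',a[:,:,::-1])
for s,c,k in blobs(a,(0,150,60),(8,255,255),300): print('red',s,c,back(m,[c],20))
E
```

```text
shift [27.12  0.09 12.43] turn 1.57 curyaw 1.733 q7 -0.36 pos [494.3   5.2 224.4]
red [240   0  45  22 570] [263.59824561  10.08596491] [[414.87875956 167.63712207  20.        ]]
red [ 543   36   45   95 2403] [563.94590096  80.55805243] [[685.58587211 156.81256294  20.        ]]
red [ 361  108   84   81 6378] [401.32988398 147.52100972] [[554.40761866  76.26011477  20.        ]]
```

View pics/w9.png

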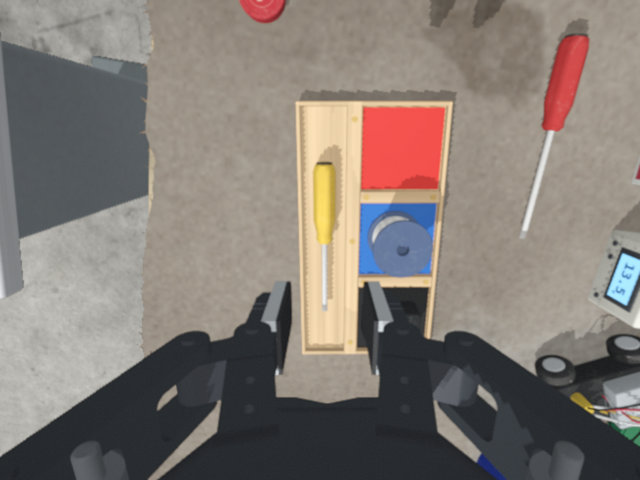

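>>> servo_tool:
  motion:
    - [[5,0,0.5],0]
    - [[11,0,2],0]
    - [[17,0,4],0]
    - [[22.5,0,6],0]
    - [[26,0,8],0]
    - [[27.1,0.1,9.5],0]
    - [[27.1,0.1,9.5],0]
    - [[27.1,0.1,9.5],0]
  gripper: 100

```text
time_s: 19.62
position: [450.6, 270.3, 127.2]
tool_rot: [0.648, 0.761, -0.001, 0.001]
contact_force: [0.2, -0.0, 0.7]
width: 0.999
grasp_force: 0.0
```

```bash
python3 - <<'E'
from h import *
m=bot.camera_model('wrist');a=bot.snapshot('wrist');cv2.imwrite('pics/w10.png',a[:,:,::-1])
for s,c,k in blobs(a,(0,120,40),(8,255,255),300):
    p=back(m,[c],12)[0];print(s,p,hullfit(m,k,cyl(58,23),p[:2],[4,4]) if np.hypot(p[0]-452,p[1]-273)<40 else '')
go([452,273,19],None)
E
```

```text
[ 302   58   62   67 2925] [438.41502947 369.06074495  12.        ] 
[  500   116   130   122 12404] [607.94649158 340.70937869  12.        ] 
[ 289  193   82   81 4648] [452.42850585 273.43235747  12.        ] (array([452.11432893, 274.10535905]), np.float64(0.8454449381257031))
[ 234  305   51   52 1900] [410.16562067 184.49919332  12.        ] 
shift [ 0.24  0.15 10.86] turn 0.0 curyaw 1.731 q7 -0.92 pos [450.8 270.5 127.6]
```

View pics/w10.png

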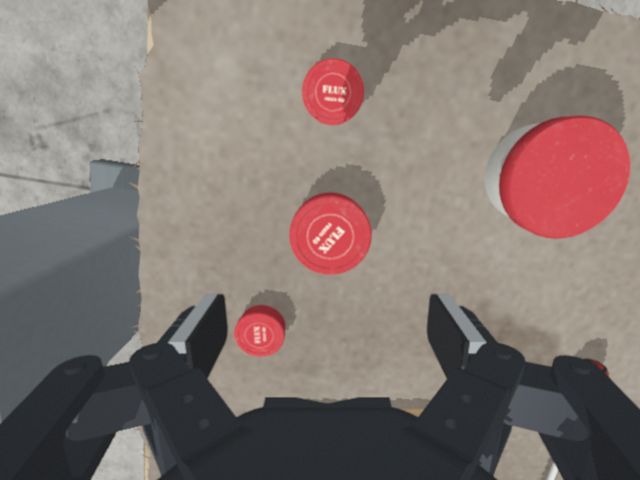

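The largest tin is at (331,234), at world (452,274), and its 58 mm model fits. The tub and smaller tins are clear of the finger line.

>>> servo_tool:
  motion:
    - [[0.3,0.15,3],0]
    - [[0.3,0.15,6],0]
    - [[0.3,0.15,8.8],0]
    - [[0.3,0.15,10.3],0]
    - [[0.3,0.15,10.9],0]
    - [[0.3,0.15,10.9],0]

```text
time_s: 20.42
position: [451.4, 275.8, 18.7]
tool_rot: [0.647, 0.762, 0.0, 0.0]
contact_force: [0.2, -0.8, -0.4]
width: 0.999
grasp_force: 0.0
```

>>> servo_tool:
  motion:
    - [[0,0,0],0]
    - [[0,0,0],0]
    - [[0,0,0],0]
    - [[0,0,0],0]
    - [[0,0,0],0]
  gripper: 0
  force: 40

```text
time_s: 21.05
position: [451.4, 276.1, 19.4]
tool_rot: [0.647, 0.762, 0.001, 0.0]
contact_force: [-0.7, -0.5, 5.2]
width: 0.665
grasp_force: 41.9
```

>>> servo_tool:
  motion:
    - [[0,0,-2],0]
    - [[0,0,-6],0]
    - [[0,0,-10],0]
    - [[0,0,-10],0]
    - [[0,0,-10],0]

```text
time_s: 21.68
position: [450.9, 275.5, 118.2]
tool_rot: [0.647, 0.762, -0.0, 0.0]
contact_force: [-0.3, -1.1, -1.0]
width: 0.667
grasp_force: 43.1
```

```bash
python3 - <<'E'
from h import *
go([558.8,76.5,28.5],.163+np.pi/2)
E
```

```text
shift [-21.38   7.43   8.98] turn -0.0 curyaw 1.734 q7 -0.93 pos [450.9 275.5 118.2]
```

>>> servo_tool:
  motion:
    - [[-4,1.4,0],0]
    - [[-9,3.1,0],0]
    - [[-14,4.9,0],0]
    - [[-18.5,6.4,0],0]
    - [[-21.4,7.4,2],0]
    - [[-21.4,7.4,5],0]
    - [[-21.4,7.4,7.5],0]
    - [[-21.4,7.4,8.6],0]
    - [[-21.4,7.4,8.8],0]
    - [[-21.4,7.4,8.8],0]

```text
time_s: 22.92
position: [559.0, 77.0, 30.6]
tool_rot: [0.647, 0.762, 0.0, 0.0]
contact_force: [0.7, 0.3, -0.7]
width: 0.664
grasp_force: 43.1
```

```bash
python3 - <<'E'
from h import *
go([558.8,76.5,28],.163+np.pi/2);print(bot.observe()['contact_force'])
a=bot.snapshot('wrist');cv2.imwrite('pics/w11.png',a[:,:,::-1])
E
```

```text
shift [-0.04 -0.03  0.26] turn 0.0 curyaw 1.734 q7 -0.63 pos [559.   77.   30.6]
[ 0.72049706  0.26344149 -0.70664747]
```

View pics/w11.png

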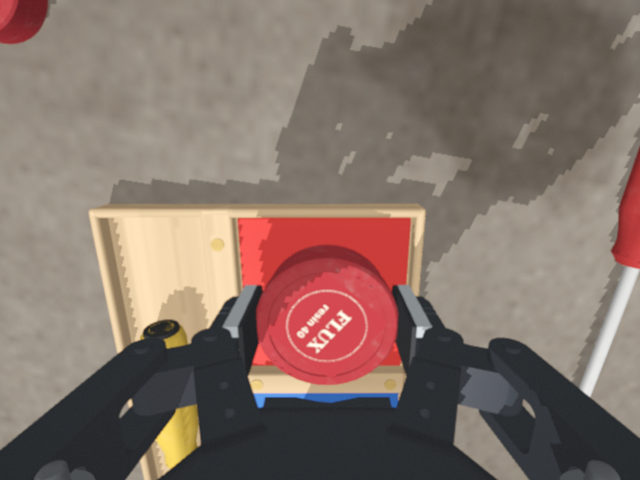

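The tin is centred over the red well, about 3 mm above the liner. I'll lower and release it.

>>> servo_tool:
  motion:
    - [[0,0,0.2],0]
    - [[0,0,0.25],0]
    - [[0,0,0.25],0]

```text
time_s: 23.35
position: [558.8, 76.7, 27.9]
tool_rot: [0.647, 0.762, 0.0, 0.0]
contact_force: [0.1, -0.5, -0.6]
width: 0.668
grasp_force: 43.1
```

>>> servo_tool:
  motion:
    - [[0,0,0],0]
    - [[0,0,0],0]
    - [[0,0,0],0]
    - [[0,0,-2],0]
    - [[0,0,-6],0]
    - [[0,0,-11],0]
    - [[0,0,-16],0]
    - [[0,0,-21],0]
    - [[0,0,-22],0]
    - [[0,0,-22],0]
  gripper: 80

```text
time_s: 24.6
position: [558.7, 76.5, 247.9]
tool_rot: [0.647, 0.762, 0.0, 0.0]
contact_force: [-0.6, -0.7, -0.6]
width: 0.807
grasp_force: 0.0
```

>>> servo_tool:
  motion:
    - [[-3,-3,0],0]
    - [[-8,-6,0],0]
    - [[-13,-8,0],0]
    - [[-17,-9,0],0]
    - [[-17,-9,0],0]
    - [[-17,-9,0],0]

```text
time_s: 25.35
position: [496.9, -104.7, 246.6]
tool_rot: [0.647, 0.763, -0.0, -0.001]
contact_force: [1.0, 1.0, 0.5]
width: 0.799
grasp_force: 0.0
```

```bash
python3 - <<'E'
from h import *
a=bot.snapshot('wrist');cv2.imwrite('pics/w12.png',a[:,:,::-1])
m=bot.camera_model('wrist');np.set_printoptions(precision=1,suppress=True)
c,s=np.cos(.163),np.sin(.163)
T=lambda P:((np.atleast_2d(P)[:,:2]-[545,-19.2])@np.array([[c,-s],[s,c]]))
for n,z in(('flux_tin_mid',25),('solder_spool_mid',35),('black_adapter_mid',30),('yellow_handle',16)):
    for r in bot.boxes_of('wrist',n):
        if r['confidence']>.4: print(n,r,T(back(m,[r['bbox'][:2]],z)))
print(bot.observe()['time_s'],m['t'])
E
```

```text
flux_tin_mid {'bbox': [430.4, 33.6, 67.7, 67.3], 'confidence': 0.8} [[32.4 84.6]]
solder_spool_mid {'bbox': [418.7, 127.0, 71.2, 64.7], 'confidence': 0.88} [[25.2  3.6]]
black_adapter_mid {'bbox': [408.4, 220.4, 61.9, 36.5], 'confidence': 0.93} [[ 22.9 -88.1]]
yellow_handle {'bbox': [341.6, 123.1, 22.7, 169.4], 'confidence': 0.93} [[-46.7   7.6]]
25.6 [-473.2 -212.6  325.8]
```

View pics/w12.png

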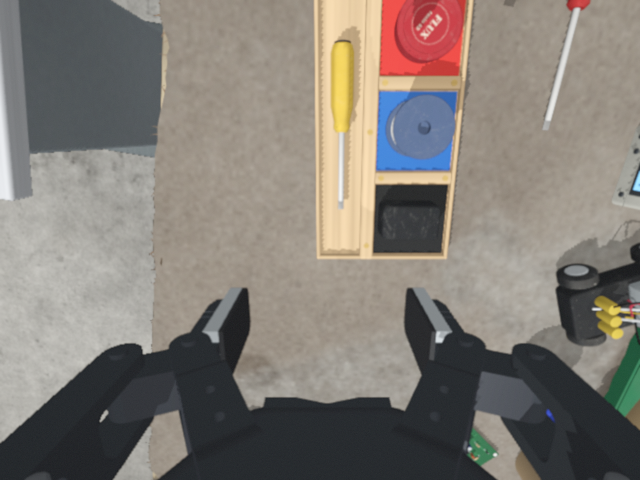

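All four items are in place and at rest: the tin, spool and adapter within about 8 mm of their well centres, and the screwdriver on the groove line. Handing in.

```bash
python3 -c "
from cell import bot
print(bot.finish_job())"
```

```text
the job is handed in; nothing more can be done
None
```

I packed the kit and handed it in at about 26 s of the 86 s allowed; in my last picture all four parts lay in place within tolerance and I had not touched the tub or red screwdriver, but no verdict came back.

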